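Open the battery lid of the turntable's power pack

ROBOT

A 7-joint arm with a two-finger parallel gripper is mounted at the origin on the work surface. World frame = base frame: x ahead of the robot, y to its left, z up, the work surface at z = 0. Lengths are in m, angles in rad, forces in N, time in s.
With the tool pointing down it reaches from about 0.425 to 0.925 m from the base axis. Payload 6.8 kg.
Tool frame: the origin (TCP) lies at the very end of the fingers, on their centre line; the grasp point (between the pads) lies 19 mm behind it; z points along the fingers, x is the direction in which the jaws open and shut, and the axes are right-handed (so a half turn about z gives the same grasp; the last joint's range is limited). The gripper opens to 85 mm and grips with 20 to 120 N. Pads are 22 mm wide; open, the fingers measure 114 mm over their backs; the gripper's body (76 mm by 85 mm) begins 54 mm behind the grasp point. The pads swing forward as they close: fully open they stand 13 mm farther back than shut.
Start: joints at [1.215, 0.477, 0.022, 1.555, -0.011, 1.109, -0.083], TCP at [0.166, -0.654, 0.231] pointing down, gripper open.
Joint ranges: [-2.96, 2.96], [-0.34, 2.1], [-1.41, 1.46], [0.24, 2.44], [-1.37, 4.51], [0.17, 1.92], [-2.96, 2.96]. Speed limits (rad/s): [2.39, 2.39, 3.14, 3.14, 3.14, 3.14, 3.14].

INTERFACE

Orientations are given as a rotation vector (axis times angle).
In Python, from bench import get_obs, imaging, hand_in gives the robot as it stands.
- The arm moves only by the tool send_rows, never from a script. Its argument "motion" is a list of rows, each an object with "dp": the shift along the world's x, y, z in m, a list of three; "rot": the turn, a rotation vector about the world's x, y, z in rad, a list of three; "grip": the finger opening in m, from 0 to 0.0854. In form: [{"dp": [dx, dy, dz], "rot": [ax, ay, az], "grip": grip}, ...]. A call has 1 to 20 rows; each row shifts and turns the pose as measured when the row begins; what a row does not reach is not made up. A row lasts 1/8 s, in which the tool goes at most 62.5 mm and 10.7 degrees, less where a joint would pass 70% of its speed; a pose out of reach is approached as far as the arm can. A call is refused whole if a number of a shift passes 0.0625 or a number of a turn 0.188, either way. A call with a gripper value outside its range is refused whole. The fingers move at their own pace and stop on an object; "grip_force" is the grip in N (left out, the last holds). Time passes only in rows, so rows that do not move let the fingers close. It gives the time, the measured TCP pose, the force and the opening at its end, in the units of the state.
- get_obs(): the state, without advancing time (a new reading comes with each control period).
- imaging.grab_frame(name): name is "side" or "top" or "wrist"; returns a dict with "img" (480x640x3 uint8, red, green, blue), "fx", "fy", "cx", "cy" (pixels), "R" (3x3) and "t" (3): a world point X has camera coordinates R X + t. Camera axes: x right, y down, z forward; pixel columns grow to the right and rows downward; lengths in m; the calibration is good to about 2 mm. A picture is of the moment at which its call begins. There is no depth.
- hand_in(): hands the job in, once; it reports no verdict.
The state is a dict: "clock": time; "joints": joint angles; "qvel": joint speeds; "tau": joint torques, N m; "tcp_pos": TCP position; "orientation": TCP orientation; "contact_force": force on the tool from outside, world axes, zero at the start; "moment": the same for the moment, N m; "grip_width": finger opening in m.
Only numpy, scipy, OpenCV 4.12 (cv2) and the standard library are available. Lean on these libraries where they do the work, as an engineer would, in place of code of your own. Each camera call takes 0.05 s, during which the arm holds its last target. There are 200 camera calls.

TASK

The power pack is the white case with a slide switch behind its grey lid; the other case is a tool caddy and stays shut. With the fingertips, first push the pack's switch all the way to off, then press the ribbed front of the pack's lid down until it clicks and let go, so that the lid pops up and stays up (another press would shut it again). Nothing is to be picked up: leave the pot, jar, tumbler and clay figure standing where they are.

Things in the scene. Friction and masses are not known exactly. Their poses are not given: they have to be found in the camera images.
- pack: power pack: white plastic case fixed to the table, 200 (x) x 180 (y) x 75 mm high, flat top. Origin: centre of its underside; x points from the lid's front edge to the switch, away from the robot within 0.4 rad; y to its left. The grey lid, flush with the top, is hinged at x = 15 mm, runs forward to x = -83 mm and is 80 mm wide; the switch stands at x = 62 mm
- hatch_press (a point): point on the upper face of the pack's lid where to press: the middle of four low ribs, 72 mm forward of the hinge, 26 mm behind the lid's free front edge and on its centre line; level with the case top when latched, and moves with the lid
- hatch (a joint): angle of the pack's lid (rad): 0 (to 0.007) latched, negative pressed in: it clicks near -0.055 (4 mm at the ribs, about 4 N), hard stop at -0.07 (5 mm). Let go after the click, a damped spring swings it up and back to 1.2 (open) in about 1.5 s and holds it; its free edge is then 90 mm above the case. A shorter press stays latched; pressing the open lid fully down latches it
- switch_top (a point): centre of the top of the switch's black knob: 28 (case x) x 14 (case y) mm, standing 16 mm above the case top, 91 mm above the table. At on (joint 0) it is 12 mm left (+y) of the case's centre line, at off 12 mm right of it
- switch (a joint): travel of the slide switch (m): 0 is on, 0.024 is fully off. It slides to the case's right (the case's -y), towards a small metal dot, with about 3 N of friction, and stays where it is left. It starts at 0 to 0.004
- caddy: tool caddy: case fixed to the table, same size, material and lid as the power pack, with the same origin and axes, but no switch; on the other side of the table from the pack. Either may be on the left
- caddy_hatch (a joint): angle of the caddy's lid (rad), same latch: 0 shut, 1.2 open
- pot: small open white paint pot, 38 mm across, 32 mm high, loose on top of the pack beside the lid, on the left (case x about -40 mm, y about 66 mm). Origin: centre of its underside, z up
- figure: small grey clay figure, about 48 mm across the arms and 53 mm high, loose on top of the caddy behind its lid. Origin: centre of its underside, z up
- tumbler: clear plastic tumbler, 76 mm across, 105 mm high, loose on the table, on the left (+y) side of the cases. Origin: centre of its underside, z up
- bud_jar: open white jar, 60 mm across, 75 mm high, loose on the table, on the right (-y) side of the cases. Origin: centre of its underside, z up

How it is judged:
On the way, in this order (a step that is already met when the one before it is completed fails the run):
1. the pack's switch has been pushed to off (value of joint switch above 0.019 m), for 0.1 s.
2. the pack's lid is pressed in past flush (value of joint hatch below -0.03 rad), for 0.02 s.
3. the lid has popped up and stays up (value of joint hatch above 1 rad), for 0.5 s.
At the end, for the whole second after the job is handed in: The switch is at off (over 19 of its 24 mm), the pack's lid stands open by more than 1.0 rad and at rest, the caddy's lid is shut (under 0.1 rad), and pot, figure, tumbler and jar stand upright within 30 mm of where they began (value of joint switch above 0.019 m and value of joint hatch above 1 rad and velocity of joint hatch below 0.1 rad/s and value of joint caddy_hatch below 0.1 rad and not (distance of pot from where it was at the start of the episode above 0.03 m) and not (distance of figure from where it was at the start of the episode above 0.03 m) and not (distance of tumbler from where it was at the start of the episode above 0.03 m) and not (distance of bud_jar from where it was at the start of the episode above 0.03 m) and angle between each of pot, figure, tumbler, bud_jar's own z axis and vertical below 0.3 rad); the robot touches nothing.
It fails at once if the pack's lid opens while the switch is not off (value of joint hatch above 0.15 rad and not (value of joint switch above 0.019 m)).
It fails at once if the caddy's lid is opened (value of joint caddy_hatch above 0.15 rad).
It fails at once if the pot, figure, tumbler or jar is lifted, carried or pushed out of place (distance of any of pot, figure, tumbler, bud_jar from where it was at the start of the episode above 0.03 m).
It fails at once if the pot, figure, tumbler or jar is tipped over (angle between any of pot, figure, tumbler, bud_jar's own z axis and vertical above 0.5 rad).
It also fails if it takes over 46 s, if anything falls off the work surface, if the arm or the gripper's body presses on something with over 40 N, if the wrist force passes 120 N, or if a joint passes its speed limit or range.

## Working session

There is one attempt and no reset: what is moved stays moved. The work goes in short steps, Python scripts to look and compute and a tool call to move; the robot and the scene stay as the last step left them, time stands still between calls to the robot, and variables do not carry over. Pictures are saved under pics/ and viewed, about 8 in all and at most 12, crops included, and the job is handed in when it is done.

Besides the shell and the picture viewer there is one more tool, called as name(argument=value, ...), one argument or row to a line, values as JSON. send_rows: Moves the arm, as the interface text tells. Its arguments: {"type":"object","properties":{"motion":{"type":"array","items":{"type":"object","properties":{"dp":{"type":"array","items":{"type":"number"}},"rot":{"type":"array","items":{"type":"number"}},"grip":{"type":"number"}}}},"grip_force":{"type":"number"}},"required":["motion"]}

```bash
mkdir -p pics; cat > h.py <<'E'
import numpy as np, cv2
from bench import get_obs, imaging, hand_in
def save(cam,name):
    f=imaging.grab_frame(cam); cv2.imwrite(f'pics/{name}.png',f['img'][:,:,::-1]); return f
def ray(f,u,v,z):
    R=np.array(f['R']);t=np.array(f['t']); c=-R.T@t
    d=R.T@np.array([(u-f['cx'])/f['fx'],(v-f['cy'])/f['fy'],1]); return c+d*(z-c[2])/d[2]
def proj(f,X):
    p=np.array(f['R'])@np.array(X)+np.array(f['t']); return f['fx']*p[0]/p[2]+f['cx'],f['fy']*p[1]/p[2]+f['cy']
E
python3 - <<'E'
from h import *
import pickle
print(get_obs())
for c in('top','side'):
    f=save(c,c+'0'); pickle.dump(f,open(c+'.pkl','wb')); print(f['fx'],f['R'],f['t'])
E
```

```text
{'clock': 0.0, 'joints': array([ 1.21493353,  0.47780213,  0.0223058 ,  1.55647087, -0.01147796,
        1.10930779, -0.08312008]), 'qvel': array([-0.00080941,  0.00219087,  0.00119447, -0.0014031 , -0.00016976,
       -0.00073883,  0.00137256]), 'tau': array([ 4.36832543e-04, -5.96453118e+01,  1.60778023e+00, -2.81192797e+01,
        1.24076981e-02,  9.36728407e-03, -1.29799949e-05]), 'tcp_pos': array([ 0.16538384, -0.65380029,  0.23031552]), 'orientation': array([-2.47813845e+00,  1.92924315e+00,  2.43614198e-03]), 'contact_force': array([ 0.84913788,  0.11919169, -0.43178444]), 'moment': array([-0.03639008, -0.02789008, -0.03326736]), 'grip_width': 0.08535394842273944}
610.8170806423278 [[-0.01721144 -0.99980754 -0.00941572]
 [-0.98298023  0.01864294 -0.18276298]
 [ 0.18290334  0.00610986 -0.98311192]] [0.0182258  0.57133668 1.52848902]
469.75614705285466 [[-0.99208636 -0.12529101 -0.00817423]
 [-0.07014066  0.60703551 -0.79157323]
 [ 0.10413906 -0.78473566 -0.61101964]] [0.56634594 0.10795608 0.89619603]
```

View pics/top0.png

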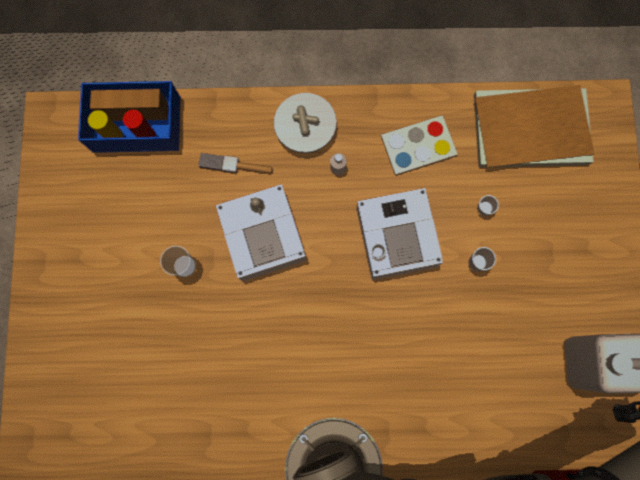

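View pics/side0.png

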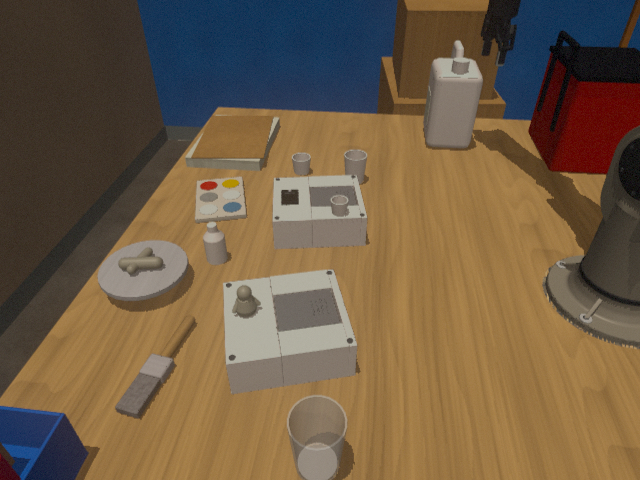

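Top view: the pack is the right-hand case (switch at about (395,208), lid (404,243), pot (378,253)). The caddy is on the left with the figure at (257,205). I'll zoom in to pick its corners.

```bash
python3 - <<'E'
import cv2
i=cv2.imread('pics/top0.png')[180:290,345:455]
cv2.imwrite('pics/z.png',cv2.resize(i,(770,770)[:2],interpolation=cv2.INTER_CUBIC)[:, :][:770][::1] if 0 else cv2.resize(i,(594,594),interpolation=cv2.INTER_CUBIC))
E
```

```text
(no output)
```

View pics/z.png

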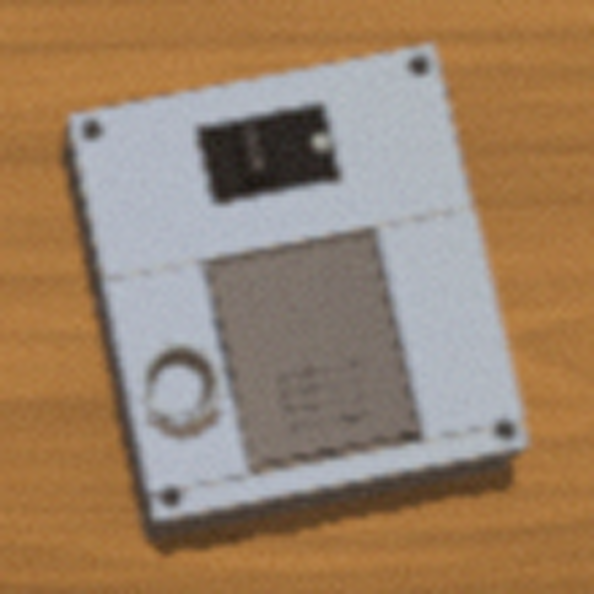

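The zoomed crop shows the case corners at (68,115), (435,45), (525,445) and (152,520). The lid corners are at (207,262), (375,230), (420,437) and (250,472), and the metal dot is on the right at (321,142). Next I'll fit the pose.

```bash
cat >> h.py <<'E'
def fit(f,uv,loc,z=.075):
    P=np.array([ray(f,*p,z)[:2] for p in uv]); L=np.array(loc)
    pc,lc=P.mean(0),L.mean(0); A=P-pc;B=L-lc
    th=np.arctan2((B[:,0]*A[:,1]-B[:,1]*A[:,0]).sum(),(A*B).sum())
    R=np.array([[np.cos(th),-np.sin(th)],[np.sin(th),np.cos(th)]]); t=pc-R@lc
    return th,R,t,(P-(B@R.T+pc))*1e3
E
python3 - <<'E'
from h import *
import pickle
f=pickle.load(open('top.pkl','rb'))
z=np.array([(68,115),(435,45),(525,445),(152,520),(207,262),(375,230),(420,437),(250,472)])
uv=(z+.5)/5.4-.5+[345,180]
L=np.array([(100,90),(100,-90),(-100,-90),(-100,90),(15,40),(15,-40),(-83,-40),(-83,40)])/1e3
th,R,t,res=fit(f,uv,L); print(th,t); print(res.round(1))
for n,p in dict(sw_on=(.062,.012),sw_off=(.062,-.012),press=(-.057,0)).items(): print(n,R@p+t)
print('base dist press',np.linalg.norm(R@[-.057,0]+t))
o=get_obs()
from scipy.spatial.transform import Rotation as Ro
M=Ro.from_rotvec(o['orientation']).as_matrix();print(M.round(3)); print(o['clock'])
print('yaw of jaw x', np.arctan2(M[1,0],M[0,0]))
for n,u,v,zz in(('pot',378,252,.107),('jar',484,260,.075),('fig',257,205,.12)): print(n,ray(f,u,v,zz))
E
```

```text
0.17375751887353252 [ 0.58772689 -0.18332873]
[[-0.7 -0.1]
 [-0.7  0.4]
 [ 1.9  2. ]
 [ 0.8  0.4]
 [ 1.4 -0.1]
 [ 1.6 -1.5]
 [-1.5 -1.3]
 [-2.8  0.2]]
sw_on [ 0.64671868 -0.16079059]
sw_off [ 0.65086791 -0.1844292 ]
press [ 0.53158519 -0.19318315]
base dist press 0.5655992743931859
[[ 0.245 -0.969 -0.001]
 [-0.969 -0.245  0.002]
 [-0.002  0.    -1.   ]]
0.1
yaw of jaw x -1.3229999385984375
pot [ 0.53003045 -0.12418843  0.107     ]
jar [ 0.5097707 -0.3940807  0.075    ]
fig [0.65293064 0.17591448 0.12      ]
```

```bash
python3 - <<'E'
from h import *
import pickle
f=pickle.load(open('side.pkl','rb')); g=pickle.load(open('top.pkl','rb'))
print('jug base corners side',ray(f,428,143,0),ray(f,470,146,0),'red',ray(f,540,160,0),ray(f,625,168,0))
for z in (.15,.2,.25,.3):print(z,'jug cap top-view',ray(g,622,363,z),'side-cap',ray(f,459,45,z))
th=.1738;R=np.array([[np.cos(th),-np.sin(th)],[np.sin(th),np.cos(th)]]);t=np.array([.5877,-.1833])
for p in [(.062,.048),(.062,.004),(-.057,0)]: print(p,R@p+t)
E
```

```text
jug base corners side [ 0.30342676 -0.63363819  0.        ] [ 0.1802132  -0.62680855  0.        ] red [-0.0044068  -0.55827637  0.        ] [-0.22354798 -0.53578486  0.        ]
0.15 jug cap top-view [ 0.25033662 -0.67975967  0.15      ] side-cap [ 0.17956623 -1.1477749   0.15      ]
0.2 jug cap top-view [ 0.25143539 -0.65649723  0.2       ] side-cap [ 0.20996959 -0.95743651  0.2       ]
0.25 jug cap top-view [ 0.25253416 -0.63323478  0.25      ] side-cap [ 0.24037295 -0.76709812  0.25      ]
0.3 jug cap top-view [ 0.25363293 -0.60997233  0.3       ] side-cap [ 0.27077631 -0.57675973  0.3       ]
(0.062, 0.048) [ 0.64046549 -0.1253017 ]
(0.062, 0.004) [ 0.64807425 -0.16863883]
(-0.057, 0) [ 0.53155872 -0.1931568 ]
```

send_rows(
  motion=[
    {"dp": [0, 0.03, 0.06], "rot": [0, 0, 0], "grip": 0},
    {"dp": [0, 0.04, 0.06], "rot": [0, 0, 0], "grip": 0},
    {"dp": [0, 0.05, 0.05], "rot": [0, 0, -0.035], "grip": 0},
    {"dp": [0.04, 0.05, 0], "rot": [0, 0, -0.035], "grip": 0},
    {"dp": [0.05, 0.045, 0], "rot": [0, 0, 0], "grip": 0},
    {"dp": [0.05, 0.045, 0], "rot": [0, 0, 0], "grip": 0},
    {"dp": [0.05, 0.045, 0], "rot": [0, 0, 0], "grip": 0},
    {"dp": [0.05, 0.045, 0], "rot": [0, 0, 0], "grip": 0},
  ],
)

```text
clock: 1.1
tcp_pos: [0.3877, -0.3232, 0.3858]
orientation: [-2.394, 2.03, 0.008]
contact_force: [0.8, -1.1, 0.2]
grip_width: -0.0003
```

Now above the start of the push, at about (0.640, -0.125).

send_rows(
  motion=[
    {"dp": [0.06, 0.045, -0.01], "rot": [0, 0, 0], "grip": 0},
    {"dp": [0.06, 0.045, -0.02], "rot": [0, 0, 0], "grip": 0},
    {"dp": [0.06, 0.045, -0.04], "rot": [0, 0, 0], "grip": 0},
    {"dp": [0.05, 0.04, -0.05], "rot": [0, 0, 0], "grip": 0},
    {"dp": [0.025, 0.025, -0.05], "rot": [0, 0, 0], "grip": 0},
    {"dp": [0, 0, -0.03], "rot": [0, 0, 0], "grip": 0},
    {"dp": [0, 0, 0], "rot": [0, 0, 0], "grip": 0},
  ],
)

```text
clock: 1.98
tcp_pos: [0.5951, -0.1535, 0.2091]
orientation: [-2.4, 2.02, 0.009]
contact_force: [-0.3, -1.1, 1.1]
grip_width: -0.0
```

```bash
python3 - <<'E'
from h import *
import pickle
from scipy.spatial.transform import Rotation as Ro
f=save('wrist','w0'); pickle.dump(f,open('w.pkl','wb'))
o=get_obs();M=Ro.from_rotvec(o['orientation']).as_matrix();print(o['tcp_pos'],M.round(3),np.arctan2(M[1,0],M[0,0]),o['clock'],o['contact_force'])
th=.1738;R=np.array([[np.cos(th),-np.sin(th)],[np.sin(th),np.cos(th)]]);t=np.array([.5877,-.1833])
for p in [(.062,.012),(.062,-.012),(-.057,0)]: X=R@p+t; print(p,proj(f,[*X,.091 if p[0]>0 else .075]))
E
```

```text
[ 0.59609015 -0.15335866  0.21078695] [[ 0.171 -0.985  0.001]
 [-0.985 -0.171  0.007]
 [-0.007 -0.002 -1.   ]] -1.3991047985869998 2.025 [-0.9416102   0.15215889  0.65298616]
(0.062, 0.012) (np.float64(345.02726368745505), np.float64(152.29414841656381))
(0.062, -0.012) (np.float64(384.2136751833098), np.float64(152.27810939125777))
(-0.057, 0) (np.float64(357.4684285779675), np.float64(314.28890990289557))
```

View pics/w0.png

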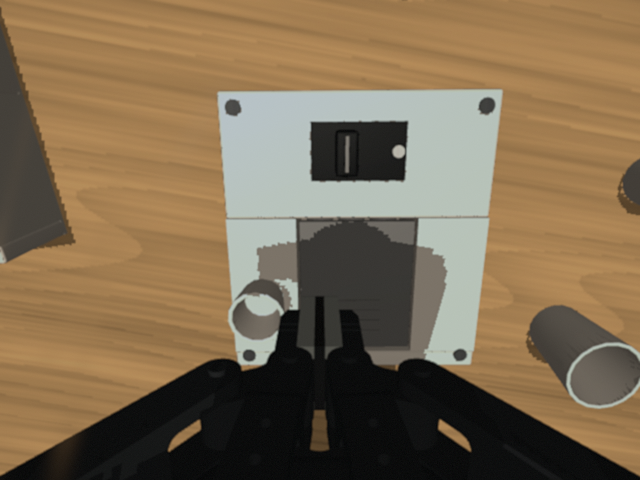

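The knob is at (347,153) in the wrist view, within 2 px of the prediction, and the jaws are aligned. The pot is at (257,310), clear of the fingers. I'll go left of the knob and down.

send_rows(
  motion=[
    {"dp": [0.03, 0.02, 0], "rot": [0, 0, 0], "grip": 0},
    {"dp": [0.02, 0.013, -0.02], "rot": [0, 0, 0], "grip": 0},
    {"dp": [0, 0, -0.03], "rot": [0, 0, 0], "grip": 0},
    {"dp": [0, 0, -0.03], "rot": [0, 0, 0], "grip": 0},
    {"dp": [0, 0, 0], "rot": [0, 0, 0], "grip": 0},
  ],
)

```text
clock: 2.65
tcp_pos: [0.6522, -0.1244, 0.1408]
orientation: [-2.387, 2.024, -0.017]
contact_force: [-0.8, -0.4, 0.7]
grip_width: -0.0
```

send_rows(
  motion=[
    {"dp": [-0.01, 0, -0.02], "rot": [0, 0, 0], "grip": 0},
    {"dp": [0, 0, -0.02], "rot": [0, 0, 0], "grip": 0},
    {"dp": [0, 0, -0.01], "rot": [0, 0, 0], "grip": 0},
    {"dp": [0, 0, 0], "rot": [0, 0, 0], "grip": 0},
  ],
)

```text
clock: 3.15
tcp_pos: [0.6472, -0.1268, 0.0973]
orientation: [-2.379, 2.024, -0.034]
contact_force: [0.5, 0.4, 0.2]
grip_width: 0.0
```

```bash
cat >> h.py <<'E'
from scipy.spatial.transform import Rotation as Ro
def st(yaw=-1.397):
    o=get_obs(); c=Ro.from_rotvec(o['orientation']); T=Ro.from_matrix(np.array([[np.cos(yaw),np.sin(yaw),0],[np.sin(yaw),-np.cos(yaw),0],[0,0,-1]]))
    print(o['clock'],o['tcp_pos'].round(4),'F',o['contact_force'].round(2),'needrot',(T*c.inv()).as_rotvec().round(3))
E
python3 -c "
from h import *
st()"
```

```text
3.15 [ 0.6472 -0.1268  0.0973] F [0.52 0.38 0.21] needrot [-0.     0.028  0.013]
```

send_rows(
  motion=[
    {"dp": [-0.006, 0, -0.006], "rot": [0, 0.025, 0.01], "grip": 0},
    {"dp": [0, 0, -0.006], "rot": [0, 0, 0], "grip": 0},
    {"dp": [0, 0, -0.003], "rot": [0, 0, 0], "grip": 0},
    {"dp": [0, 0, 0], "rot": [0, 0, 0], "grip": 0},
  ],
)

```text
clock: 3.65
tcp_pos: [0.6422, -0.1267, 0.0827]
orientation: [-2.402, 2.021, -0.005]
contact_force: [-1.3, 0.3, -1.0]
grip_width: -0.0003
```

```bash
python3 -c "
from h import *
st()"
```

```text
3.65 [ 0.6422 -0.1267  0.0827] F [-1.33  0.27 -0.96] needrot [0.    0.004 0.002]
```

send_rows(
  motion=[
    {"dp": [0.0015, -0.008, 0], "rot": [0, 0, 0], "grip": 0},
    {"dp": [0.0015, -0.008, 0], "rot": [0, 0, 0], "grip": 0},
    {"dp": [0.0015, -0.008, 0], "rot": [0, 0, 0], "grip": 0},
    {"dp": [0.001, -0.006, 0], "rot": [0, 0, 0], "grip": 0},
  ],
)

```text
clock: 4.15
tcp_pos: [0.6479, -0.1564, 0.0829]
orientation: [-2.402, 2.018, -0.002]
contact_force: [-0.5, 2.8, 0.8]
grip_width: -0.0
```

```bash
python3 -c "
from h import *
st()"
```

```text
4.15 [ 0.6479 -0.1564  0.0829] F [-0.47  2.83  0.78] needrot [-0.002  0.003  0.001]
```

send_rows(
  motion=[
    {"dp": [0.0005, -0.004, 0], "rot": [0, 0, 0], "grip": 0},
    {"dp": [0.0005, -0.004, 0], "rot": [0, 0, 0], "grip": 0},
  ],
)

```text
clock: 4.4
tcp_pos: [0.649, -0.1624, 0.0829]
orientation: [-2.401, 2.016, 0.002]
contact_force: [-2.8, 10.7, 2.4]
grip_width: -0.0003
```

send_rows(
  motion=[
    {"dp": [0.0005, -0.003, 0], "rot": [0, 0, 0], "grip": 0},
    {"dp": [0, 0, 0], "rot": [0, 0, 0], "grip": 0},
  ],
)

```text
clock: 4.65
tcp_pos: [0.6489, -0.1617, 0.083]
orientation: [-2.403, 2.011, 0.009]
contact_force: [-0.6, 0.7, 1.0]
grip_width: -0.0003
```

The force rose to 10.7 N, so the knob is at its stop. I'll back off, lift and go over the lid.

send_rows(
  motion=[
    {"dp": [-0.001, 0.006, 0], "rot": [0, 0, 0], "grip": 0},
    {"dp": [0, 0, 0.03], "rot": [0, 0, 0], "grip": 0},
    {"dp": [0, 0, 0.04], "rot": [0, 0, 0], "grip": 0},
    {"dp": [-0.04, -0.013, 0.02], "rot": [0, 0, 0], "grip": 0},
    {"dp": [-0.045, -0.015, 0], "rot": [0, 0, 0], "grip": 0},
    {"dp": [-0.02, -0.008, 0], "rot": [0, 0, 0], "grip": 0},
    {"dp": [0, 0, 0], "rot": [0, 0, 0], "grip": 0},
  ],
)

```text
clock: 5.52
tcp_pos: [0.5406, -0.1984, 0.1761]
orientation: [-2.401, 2.02, -0.005]
contact_force: [0.5, 0.2, -0.1]
grip_width: 0.0002
```

```bash
python3 - <<'E'
from h import *
st(); f=save('wrist','w1')
th=.1738;R=np.array([[np.cos(th),-np.sin(th)],[np.sin(th),np.cos(th)]]);t=np.array([.5877,-.1833])
for p in [(.062,.012),(.062,-.012),(-.057,0)]: X=R@p+t; print(p,proj(f,[*X,.091 if p[0]>0 else .075]))
E
```

```text
5.525 [ 0.5406 -0.1984  0.1761] F [ 0.51  0.2  -0.07] needrot [-0.001  0.005  0.002]
(0.062, 0.012) (np.float64(279.039043846265), np.float64(34.46595042990677))
(0.062, -0.012) (np.float64(327.42903054888484), np.float64(34.412969555812936))
(-0.057, 0) (np.float64(306.5313224751319), np.float64(250.9312053207055))
```

View pics/w1.png

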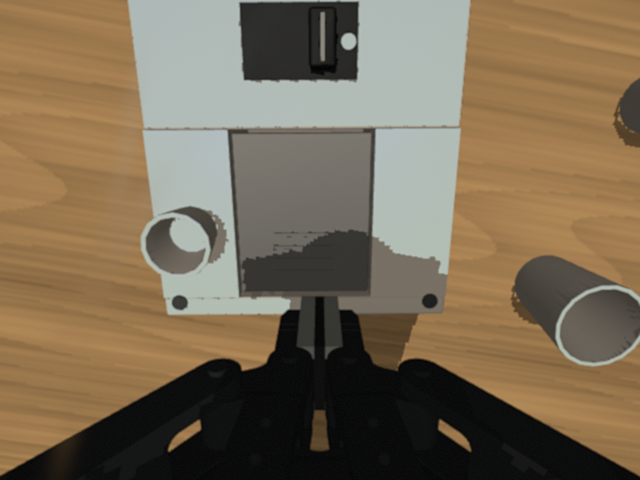

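The knob is now at (322,38), next to the metal dot. That is about 12 mm right of the plate centre, so it is fully off. The ribs are at about (304,251), matching the prediction. The pot is untouched. I'll go down over the ribs.

send_rows(
  motion=[
    {"dp": [-0.008, 0.005, -0.02], "rot": [0, 0.004, 0], "grip": 0},
    {"dp": [0, 0, -0.025], "rot": [0, 0, 0], "grip": 0},
    {"dp": [0, 0, -0.02], "rot": [0, 0, 0], "grip": 0},
    {"dp": [0, 0, -0.01], "rot": [0, 0, 0], "grip": 0},
    {"dp": [0, 0, 0], "rot": [0, 0, 0], "grip": 0},
  ],
)

```text
clock: 6.2
tcp_pos: [0.5407, -0.19, 0.0997]
orientation: [-2.405, 2.012, -0.008]
contact_force: [-0.2, 0.1, 0.9]
grip_width: -0.0001
```

send_rows(
  motion=[
    {"dp": [-0.009, -0.003, -0.005], "rot": [0, 0.005, 0], "grip": 0},
    {"dp": [0, 0, -0.007], "rot": [0, 0, 0], "grip": 0},
    {"dp": [0, 0, -0.004], "rot": [0, 0, 0], "grip": 0},
    {"dp": [0, 0, 0], "rot": [0, 0, 0], "grip": 0},
  ],
)

```text
clock: 6.7
tcp_pos: [0.5326, -0.1936, 0.0843]
orientation: [-2.406, 2.014, -0.006]
contact_force: [0.9, 0.1, -0.8]
grip_width: 0.0
```

send_rows(
  motion=[
    {"dp": [0, 0, -0.005], "rot": [0, 0, 0], "grip": 0},
    {"dp": [0, 0, -0.004], "rot": [0, 0, 0], "grip": 0},
    {"dp": [0, 0, -0.002], "rot": [0, 0, 0], "grip": 0},
  ],
)

```text
clock: 7.08
tcp_pos: [0.5331, -0.1937, 0.0733]
orientation: [-2.406, 2.013, -0.008]
contact_force: [-0.9, 0.6, 4.2]
grip_width: -0.0001
```

send_rows(
  motion=[
    {"dp": [0, 0, -0.002], "rot": [0, 0, 0], "grip": 0},
    {"dp": [0, 0, -0.002], "rot": [0, 0, 0], "grip": 0},
  ],
)

```text
clock: 7.32
tcp_pos: [0.5333, -0.1938, 0.07]
orientation: [-2.406, 2.013, -0.009]
contact_force: [-4.6, 0.6, 14.5]
grip_width: -0.0002
```

The lid is at its hard stop (14.5 N, 5 mm down), past the click. Now lift quickly, straight up and back towards the robot.

send_rows(
  motion=[
    {"dp": [0, 0, 0.05], "rot": [0, 0, 0], "grip": 0},
    {"dp": [-0.02, 0, 0.06], "rot": [0, 0, 0], "grip": 0},
    {"dp": [-0.03, 0, 0.06], "rot": [0, 0, 0], "grip": 0},
    {"dp": [-0.03, 0, 0.06], "rot": [0, 0, 0], "grip": 0},
    {"dp": [0, 0, 0.04], "rot": [0, 0, 0], "grip": 0},
    {"dp": [0, 0, 0], "rot": [0, 0, 0], "grip": 0},
    {"dp": [0, 0, 0], "rot": [0, 0, 0], "grip": 0},
    {"dp": [0, 0, 0], "rot": [0, 0, 0], "grip": 0},
    {"dp": [0, 0, 0], "rot": [0, 0, 0], "grip": 0},
    {"dp": [0, 0, 0], "rot": [0, 0, 0], "grip": 0},
    {"dp": [0, 0, 0], "rot": [0, 0, 0], "grip": 0},
    {"dp": [0, 0, 0], "rot": [0, 0, 0], "grip": 0},
    {"dp": [0, 0, 0], "rot": [0, 0, 0], "grip": 0},
    {"dp": [0, 0, 0], "rot": [0, 0, 0], "grip": 0},
    {"dp": [0, 0, 0], "rot": [0, 0, 0], "grip": 0},
    {"dp": [0, 0, 0], "rot": [0, 0, 0], "grip": 0},
    {"dp": [0, 0, 0], "rot": [0, 0, 0], "grip": 0},
    {"dp": [0, 0, 0], "rot": [0, 0, 0], "grip": 0},
    {"dp": [0, 0, 0], "rot": [0, 0, 0], "grip": 0},
    {"dp": [0, 0, 0], "rot": [0, 0, 0], "grip": 0},
  ],
)

```text
clock: 9.82
tcp_pos: [0.4535, -0.1923, 0.3325]
orientation: [-2.409, 2.013, 0.001]
contact_force: [-0.3, -0.6, -0.8]
grip_width: -0.0001
```

```bash
python3 - <<'E'
from h import *
st(); save('side','s1')
E
```

```text
9.825 [ 0.4535 -0.1923  0.3325] F [-0.28 -0.63 -0.76] needrot [-0.002  0.001 -0.005]
```

View pics/s1.png

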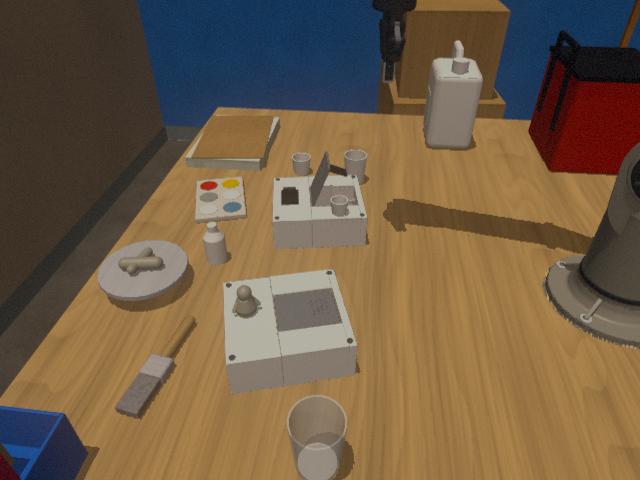

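The lid stands open at (320,180), and the caddy is shut. The pot, jar, tumbler and figure are where they were, and the arm is clear. I'll let it settle for 1 s, then hand in.

send_rows(
  motion=[
    {"dp": [0, 0, 0], "rot": [0, 0, 0], "grip": 0},
    {"dp": [0, 0, 0], "rot": [0, 0, 0], "grip": 0},
    {"dp": [0, 0, 0], "rot": [0, 0, 0], "grip": 0},
    {"dp": [0, 0, 0], "rot": [0, 0, 0], "grip": 0},
    {"dp": [0, 0, 0], "rot": [0, 0, 0], "grip": 0},
    {"dp": [0, 0, 0], "rot": [0, 0, 0], "grip": 0},
    {"dp": [0, 0, 0], "rot": [0, 0, 0], "grip": 0},
    {"dp": [0, 0, 0], "rot": [0, 0, 0], "grip": 0},
  ],
)

```text
clock: 10.88
tcp_pos: [0.4535, -0.1923, 0.3325]
orientation: [-2.409, 2.013, 0.001]
contact_force: [0.2, 0.1, 0.2]
grip_width: 0.0001
```

```bash
python3 - <<'E'
from h import *
import pickle
a=cv2.cvtColor(cv2.imread('pics/s1.png'),6).astype(int); f=save('side','s2'); b=cv2.cvtColor(cv2.imread('pics/s2.png'),6).astype(int)
print('lid region change',abs(a-b)[145:250,265:370].max())
st(); print(hand_in())
E
```

```text
lid region change 10
10.925 [ 0.4535 -0.1923  0.3325] F [-0.65 -0.91  0.5 ] needrot [-0.002  0.001 -0.005]
the job is handed in; nothing more can be done
None
```

I pushed the pack's switch fully to off, pressed the ribbed front of its lid past the click and let go. The lid popped up and stayed up, and I handed the job in at 10.9 s. `hand_in` gives no verdict, so the result rests on my own checks.

- **Switch:** the force rose to 10.7 N at the end of the push, well above the 3 N friction. The wrist picture then showed the knob beside the metal dot. My fitted case pose put the off position about 2.5 mm further right than I saw it. Measured against the switch's own plate the knob is about 12 mm right of centre, so I took that mismatch as pose error.
- **Lid:** it reached its hard stop 5 mm down at 14.5 N. Afterwards it stood open, and two side pictures about 1 s apart showed no real change around it. I did not measure its angle.
- **Everything else:** in the side picture after the lid opened, the caddy was shut and the pot, figure, tumbler and jar stood where they began. The arm was clear of everything, with no meaningful contact force.

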